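Draw the drill gauge out from under the stacked cartons

TASK

The flat steel drill gauge is trapped under two stacked cartons. Slide it along the bench, out between the two bench dogs that hold the stack back, until it is completely clear, leaving the stack standing and without touching the cartons. Then pick the gauge up and set it down, not drop it, flat inside the shallow gauge tray, let go, and leave the other things on the bench alone.

Things in the scene. Friction and masses are not known exactly. Their poses are not given: they have to be found in the camera images.
- gauge_center (a point): centre (half-way up) of the drill gauge, a flat bare-steel bar 190 x 40 x 6 mm (its x, y, z), 0.25 kg, with a row of graded round holes along its middle; lies flat on the bench with its 190 mm length (x) pointing roughly away from the robot. Its far (+x) part is under the lower carton; its near (-x) end sticks out on the robot's side, past the bench dogs, by 100 to 130 mm, and can be taken across its 40 mm width from above. It is best carried by its middle.
- drill_gauge: the same drill gauge; origin at the centre of its underside, same axes
- bench_dogs: two short upright round steel posts, 18 mm diameter, 28 mm high, fixed in the bench; origin on the bench top half-way between them, the posts at y = -40 and +40 mm (62 mm free between them). +x points across the bench to the stack, which stands on this side against or just short of the posts; the gauge is drawn out between the posts along -x. To be clear of the stack the gauge's centre must come to x = -0.09 m or less in this frame.
- carton_a: lower carton, 70 x 100 x 45 mm (x, y, z), 0.18 kg; origin at the centre of its underside, z up. It lies across the gauge, overhanging it on both sides, just behind the bench dogs, and settles 6 mm down on the bench when the gauge has gone.
- carton_b: upper carton, 60 x 85 x 60 mm (x, y, z), 0.22 kg, standing loose on the lower carton; origin at the centre of its underside, z up
- gauge_tray: shallow grey steel tray fixed on the bench, open at the top, 230 x 124 mm outside, 222 x 116 mm inside, walls 14 mm high over the bench and 4 mm thick, inner floor 4 mm over the bench; origin at the centre of its underside, long side along x. The gauge goes in with its length along the tray's length, either way round.
- big_bearing: bystander: ball bearing lying flat, 80 mm diameter, 22 mm high; origin at the centre of its underside
- flange: bystander: cast round hub flange lying flat, 110 mm diameter, 30 mm high; origin at the centre of its underside. A tall bench grinder stands fixed to the left of the stack (world x from 0.62, y 0.22 to 0.55 m), a battery charger to its right (x from 0.72, y -0.13 to -0.33 m): keep the arm clear of both.
- tape: bystander: tape measure, 36 x 82 x 66 mm; origin at the centre of its underside
There are look-alikes about, which are no part of the job. What is shaped like the bench_dogs but pink is not meant. Leave any purple look-alike of the carton_a alone.

How it is judged (in metres and radians):
On the way, in this order (a step that is already met when the one before it is completed fails the run):
1. the gauge has been slid along the bench until it is clear of the stack (its centre beyond 85 mm on the robot's side of the bench dogs, still low on the bench), and both cartons stand (x of gauge_center in the frame of bench_dogs below -0.085 m and height (world z) of gauge_center below 0.03 m and angle between carton_a's own z axis and vertical below 0.07 rad and angle between carton_b's own z axis and vertical below 0.1 rad), for 0.15 s.
2. the gauge is lowered into the tray while held (x of gauge_center in the frame of gauge_tray between -0.03 and 0.03 m and y of gauge_center in the frame of gauge_tray between -0.045 and 0.045 m and height (world z) of gauge_center below 0.03 m and contact force between the fingers and drill_gauge above 0.5 N), for 0.05 s.
At the end, for the whole second after the job is handed in: The gauge rests flat on the tray floor (tilt under 0.04 rad, centre under 12 mm high, within 30 mm along and 45 mm across of the tray centre); the lower carton stands level within 30 mm of its start, the upper one level on it within 35 mm of its start (x of gauge_center in the frame of gauge_tray between -0.03 and 0.03 m and y of gauge_center in the frame of gauge_tray between -0.045 and 0.045 m and height (world z) of gauge_center below 0.012 m and angle between gauge_center's own z axis and vertical below 0.04 rad and linear speed of drill_gauge below 0.02 m/s and distance of carton_a from where it was at the start of the episode below 0.03 m and angle between each of carton_a, carton_b's own z axis and vertical below 0.05 rad and z of carton_b in the frame of carton_a above 0.04 m and distance of carton_b from where it was at the start of the episode below 0.035 m); the robot touches nothing.
It fails at once if the robot touches a carton (over 1.5 N) (contact force between any of the fingers, the arm and carton_a above 1.5 N or contact force between any of the fingers, the arm and carton_b above 1.5 N).
It fails at once if a carton topples (tilt over 0.5 rad) (angle between any of carton_a, carton_b's own z axis and vertical above 0.5 rad).
It fails at once if the bearing, flange or tape measure is moved by more than 30 mm (distance of any of big_bearing, flange, tape from where it was at the start of the episode above 0.03 m).
It also fails if it takes over 51 s, if anything falls off the work surface, if the arm or the gripper's body presses on something with over 40 N, if the wrist force passes 120 N, or if a joint passes its speed limit or range.

ROBOT

A 6-joint arm with a two-finger parallel gripper is mounted at the origin on a cart in front of the work surface, level with it; the furniture and walls round the work are solid. World frame = base frame: x ahead of the robot, y to its left, z up, the work surface at z = 0. Lengths are in m, angles in degrees, forces in N, time in s.
With the tool pointing down it reaches from about 0.4 to 0.825 m from the base axis. Payload 7 kg.
Tool frame: the origin (TCP) lies at the very end of the fingers, on their centre line; the grasp point (between the pads) lies 19 mm behind it (r.hold_point_z is the distance from the TCP to the grasp point, in m); z points along the fingers, y is the line along which they close (so a half turn about z gives the same grasp; the last joint's range is limited). The gripper opens to 85 mm and grips with 20 to 120 N. Pads are 22 mm wide; open, the fingers measure 114 mm over their backs; the gripper's body (76 mm by 85 mm) begins 54 mm behind the grasp point. The pads swing forward as they close: fully open they stand 13 mm farther back than shut.
Start: joints at [89.731, 20.546, 0.682, 0, -70.136, -16.507], TCP at [0.195, 0.646, 0.231] pointing down, gripper open.
Joint ranges: [-176.03, 176.03], [-82.01, 121.73], [-58.28, 71.71], [-173.87, 95.51], [-174.79, -0.11], [-173.66, 173.66]. Speed limits (degrees/s): [136.94, 136.94, 172.46, 180, 180, 180].

INTERFACE

Orientations are given as a 3x3 rotation matrix whose columns are the frame's x, y, z axes.
In Python, from workcell import r gives the robot as it stands.
- The arm moves only by the tool play_rows, never from a script. Its argument "moves" is a list of rows, each a list of 5 numbers: the shift along the world's x, y, z in units of 40 mm (1.0 is 40 mm), then the turn about the world's z in units of 5 degrees (1.0 is 5 degrees), then the opening, from 0 (shut) to 1 (fully open). A call has exactly 5 rows; each row shifts and turns the commanded pose from where the row before left it; what a row does not reach is not made up. A row lasts 1/12 s, in which the tool goes at most 41.7 mm and 7.16 degrees, less where a joint would pass 70% of its speed; a pose out of reach is approached as far as the arm can. A call is refused whole if a number of a shift passes 1 or a number of a turn 1, either way. A call with a gripper value outside its range is refused whole. The fingers move at their own pace and stop on an object; the grip force is fixed at half the most. Time passes only in rows, so rows that do not move let the fingers close, or fill a call up. It gives the time, the measured TCP pose, the force, the opening and the grip force at its end, in the units of the state.
- r.read_state(): the state, without advancing time (a new reading comes with each control period).
- r.grab_frame(name): name is "scene" or "top" or "wrist"; returns a dict with "pixels" (420x560x3 uint8, red, green, blue), "fovy" (degrees; the focal length in pixels is half the picture's height over the tangent of half this angle, whatever the lens; pixels are square), "cx", "cy" (the principal point, pixels), "R" (3x3) and "t" (3): a world point X has camera coordinates R X + t. Camera axes: x right, y down, z forward; pixel columns grow to the right and rows downward; lengths in m; the calibration is good to about 2 mm. A picture is of the moment at which its call begins. There is no depth.
- r.job_done(): hands the job in; it is judged then, once.
The state is a dict: "clock": time; "q": joint angles; "dq": joint speeds; "joint_torque": joint torques, N m; "tcp_pos": TCP position; "eef_rot": TCP orientation; "wrist_force": force on the tool from outside, world axes, zero at the start; "wrist_torque": the same for the moment, N m; "finger_gap": finger opening in m; "gripper_force": force on a finger pad.
Only numpy, scipy, OpenCV 4.12 (cv2) and the standard library are available. Lean on these libraries where they do the work, as an engineer would, in place of code of your own. Each camera call takes 0.05 s, during which the arm holds its last target. There are 200 camera calls.

## Working session

There is one attempt and no reset: what is moved stays moved. The work goes in short steps, Python scripts to look and compute and a tool call to move; the robot and the scene stay as the last step left them, time stands still between calls to the robot, and variables do not carry over. Pictures are saved under pics/ and viewed, at most 10 in all, crops included, and the job is handed in when it is done.

Besides the shell and the picture viewer there is one more tool, called after "Emit:" as name([rows], argument=value, ...), one row to a line, values as JSON. play_rows: Moves the arm, as the interface text tells. Its arguments: {"type":"object","properties":{"moves":{"type":"array","items":{"type":"array","items":{"type":"number"}}}},"required":["moves"]}

```bash
mkdir -p pics
cat > h.py <<'E'
import numpy as np, cv2
from workcell import r
def shot(name,fn):
    f=r.grab_frame(name); cv2.imwrite('pics/'+fn,f['pixels'][:,:,::-1])
    np.savez('pics/'+fn+'.npz',**{k:f[k] for k in('fovy','cx','cy','R','t','pixels')}); return f
def ray(f,uv,z):
    R=np.array(f['R']);t=np.array(f['t']);F=210/np.tan(np.radians(float(f['fovy']))/2)
    d=R.T@np.array([(uv[0]-f['cx'])/F,(uv[1]-f['cy'])/F,1]);c=-R.T@t
    return c+d*(z-c[2])/d[2]
def proj(f,X):
    R=np.array(f['R']);F=210/np.tan(np.radians(float(f['fovy']))/2);p=R@np.array(X)+f['t'];return F*p[:2]/p[2]+[f['cx'],f['cy']]
E
python3 - <<'E'
from h import *
for n in('top','scene'):
    f=shot(n,n+'1.png'); print(n,f['fovy'],-np.array(f['R']).T@f['t'])
a=cv2.imread('pics/top1.png')
print(r.read_state())
E
```

```text
top 42.836537800483676 [0.30014553 0.00507989 1.50804932]
scene 52.83737749173842 [0.06878616 0.53127076 0.81485633]
{'clock': 0.1, 'q': array([ 8.97301654e+01,  2.05878431e+01,  6.38636506e-01, -1.65756238e-02,
       -7.01335378e+01, -1.65066734e+01]), 'dq': array([ 0.02658022, -0.05542649,  0.10500314,  0.09673479, -0.07968128,
       -0.05857813]), 'joint_torque': array([-1.49011499e-03, -5.84767163e+01,  2.94108528e+01,  6.95465416e+00,
       -3.14397243e-03,  6.15442929e-06]), 'tcp_pos': array([0.19474226, 0.64586233, 0.23045229]), 'eef_rot': array([[ 9.57409506e-01, -2.88733371e-01, -2.78880374e-04],
       [-2.88733467e-01, -9.57408431e-01, -1.44284954e-03],
       [ 1.49596390e-04,  1.46191996e-03, -9.99998920e-01]]), 'wrist_force': array([-0.58041443,  0.14293812, -0.38082725]), 'wrist_torque': array([ 0.0063616 ,  0.04191012, -0.00902236]), 'gripper_force': 0.0, 'finger_gap': 0.08515485185215069}
```

View pics/top1.png

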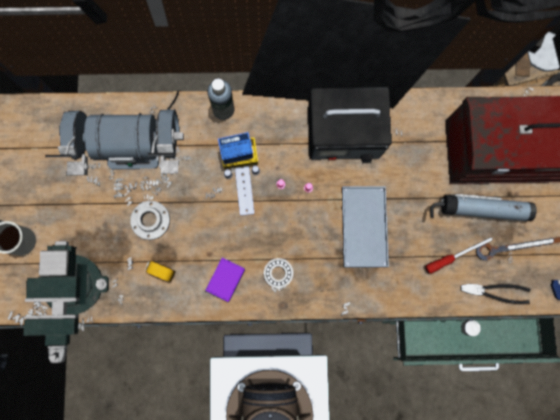

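View pics/scene1.png

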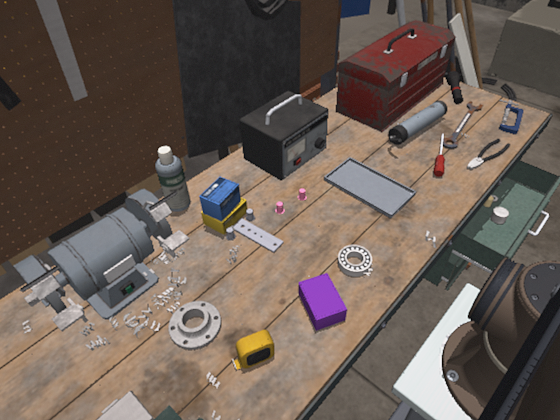

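The top view shows the stack at (238,150), with the grey dogs at (228,170) and (256,169). The gauge runs from there to its near end at (247,213), and the tray is at (364,226).

Look-alikes:
- **Dogs:** the pink posts at (281,184) and (309,187) are not the grey dogs.
- **Carton:** the purple box at (225,280) is not the yellow carton_a under the blue one.

I'll check the choice in one close crop.

Run:
```python
from h import *
a=cv2.imread('pics/top1.png')[120:225,200:330]; b=cv2.imread('pics/scene1.png')[170:260,185:315]
a=cv2.resize(a,None,fx=5.5,fy=5.5,interpolation=cv2.INTER_CUBIC); cv2.imwrite('pics/crop1.png',a)
f=dict(np.load('pics/top1.png.npz'))
for n,uv,z in [('dogL',(228,170.5),.028),('dogR',(256,169.5),.028),('near end',(247,213.5),.006),('tray c',(364,226.5),.014),('bear',(278.5,274),.022),('tray TL',(342,187),.014),('TR',(385,187),.014),('BL',(343,266),.014),('BR',(387,266),.014)]:
    print(n,ray(f,uv,z).round(4))
```

```text
dogL [0.6662 0.1043 0.028 ]
dogR [0.6678 0.0248 0.028 ]
near end [0.5453 0.0525 0.006 ]
tray c [ 0.5012 -0.2771  0.014 ]
bear [ 0.3719 -0.033   0.022 ]
tray TL [ 0.6159 -0.2196  0.014 ]
TR [ 0.6139 -0.3425  0.014 ]
BL [ 0.3912 -0.2133  0.014 ]
BR [ 0.389  -0.3361  0.014 ]
```

View pics/crop1.png

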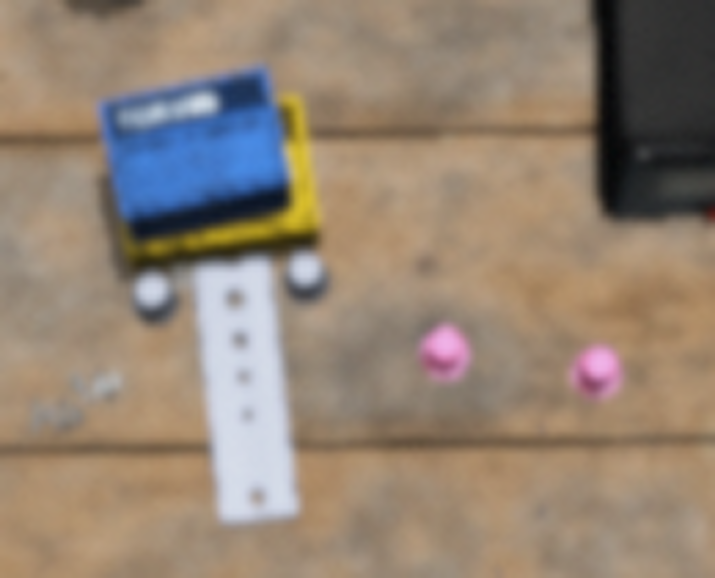

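The crop shows the yellow/blue stack behind grey dogs at crop (153,292) and (306,273). The gauge runs from (232,262) to its end corners at (222,523) and (298,515). The pink posts are clearly separate.

Run:
```python
from h import *
f=dict(np.load('pics/top1.png.npz'))
def c(u,v,z): return ray(f,(200+(u+.5)/5.5-.5,120+(v+.5)/5.5-.5),z)
L=c(153,292,.028);R_=c(306,273,.028);e1=c(222,523,.006);e2=c(298,515,.006);s1=c(196,268,.006);s2=c(271,268,.006)
print(L,R_,np.linalg.norm(L-R_)); print(e1,e2,np.linalg.norm(e1-e2),s1,s2)
m=(L+R_)/2; d=L-R_; print('dogs',m,'x-axis yaw',np.degrees(np.arctan2(-d[0],d[1])))
for a,b in((e1,s1),(e2,s2)): print('gauge yaw',np.degrees(np.arctan2((b-a)[1],(b-a)[0])))
g=(e2+s2-e1-s1)/2
E=(e1+e2)/2; S=(s1+s2)/2; u=(S-E)/np.linalg.norm(S-E); print('end',E,'centre',E+.095*u)
```

```text
[0.65985103 0.10599759 0.028     ] [0.66861668 0.0270195  0.028     ] 0.07946304723082702
[0.54220343 0.07257349 0.006     ] [0.54571845 0.0332823  0.006     ] 0.039448104640904536 [0.67772882 0.08491597 0.006     ] [0.67708532 0.04564157 0.006     ]
dogs [0.66423385 0.06650854 0.028     ] x-axis yaw 6.333251820498444
gauge yaw 5.203648019418729
gauge yaw 5.37468572301508
end [0.54396094 0.0529279  0.006     ] centre [0.63855665 0.06168304 0.006     ]
```

Emit:
play_rows([
  [0.47, -0.74, 0, 0.22, 1],
  [0.47, -0.74, 0, 0.22, 1],
  [0.47, -0.74, 0, 0.22, 1],
  [0.47, -0.74, 0, 0.22, 1],
  [0.47, -0.74, 0, 0.22, 1],
])

```text
clock: 0.52
tcp_pos: [0.2893, 0.4965, 0.2309]
eef_rot: [[0.981, -0.194, -0.0], [-0.194, -0.981, -0.001], [-0.0, 0.001, -1.0]]
wrist_force: [1.3, 0.0, 0.5]
finger_gap: 0.0852
gripper_force: 0.0
```

Emit:
play_rows([
  [0.47, -0.74, 0, 0.22, 1],
  [0.47, -0.74, 0, 0.22, 1],
  [0.47, -0.74, 0, 0.22, 1],
  [0.47, -0.74, 0, 0.22, 1],
  [0.47, -0.74, 0, 0.22, 1],
])

```text
clock: 0.93
tcp_pos: [0.3832, 0.3485, 0.2312]
eef_rot: [[0.995, -0.099, -0.0], [-0.099, -0.995, -0.0], [-0.0, 0.0, -1.0]]
wrist_force: [0.5, 0.0, -1.1]
finger_gap: 0.0854
gripper_force: 0.0
```

Emit:
play_rows([
  [0.47, -0.74, 0, 0.22, 1],
  [0.47, -0.74, 0, 0.22, 1],
  [0.47, -0.74, 0, 0.22, 1],
  [0.47, -0.74, 0, 0.22, 1],
  [0.47, -0.74, 0, 0.22, 1],
])

```text
clock: 1.35
tcp_pos: [0.4772, 0.2006, 0.2312]
eef_rot: [[1.0, -0.004, -0.0], [-0.004, -1.0, 0.0], [-0.0, -0.0, -1.0]]
wrist_force: [0.6, 0.8, 0.5]
finger_gap: 0.085
gripper_force: 0.0
```

Emit:
play_rows([
  [0.47, -0.74, -0.3, 0.22, 1],
  [0.47, -0.74, -0.3, 0.22, 1],
  [0.47, -0.74, -0.3, 0.22, 1],
  [0.3, -0.6, -0.3, 0.22, 1],
  [0, 0, 0, 0, 1],
])

```text
clock: 1.77
tcp_pos: [0.545, 0.0854, 0.1801]
eef_rot: [[0.998, 0.069, -0.005], [0.069, -0.998, -0.002], [-0.005, 0.002, -1.0]]
wrist_force: [-0.5, -0.3, -0.6]
finger_gap: 0.0856
gripper_force: 0.0
```

Run:
```python
from h import *
f=shot('wrist','w1.png'); s=r.read_state(); print(s['clock'],s['tcp_pos'],s['eef_rot'][:,1])
for X in((.574,.056,.006),(.544,.053,.006),(.639,.062,.006)): print(proj(f,X))
```

```text
1.8167 [0.54488232 0.08690941 0.18128943] [ 0.06824777 -0.99766741  0.00140543]
[305.40795675 163.45507993]
[305.41649469 190.72247356]
[305.88435497  98.4252004 ]
```

View pics/w1.png

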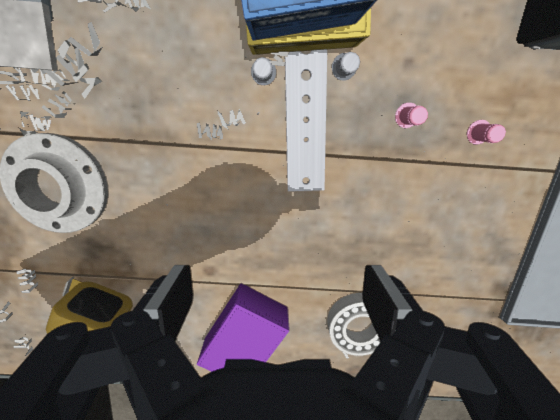

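The wrist view confirms it: the gauge end centre is at (306,189), where I predicted (305,191). The grey dogs are at (263,70) and (347,65). Before descending I'll check how far the wrist camera overhangs.

Run:
```python
from h import *
f=dict(np.load('pics/w1.png.npz')); s=r.read_state(); print(-f['R'].T@f['t']-s['tcp_pos'])
p=[ray(f,uv,.006) for uv in((306,189),(306,55))]; print(p, ray(f,(263,70),.028),ray(f,(348,64),.028), ray(f,(310,45),.045))
```

```text
[0.07961841 0.00334929 0.14089421]
[array([0.54599249, 0.05255306, 0.006     ]), array([0.67789475, 0.06578553, 0.006     ])] [0.65931064 0.10514748 0.028     ] [0.66956934 0.02898778 0.028     ] [0.67899514 0.06622407 0.045     ]
```

Emit:
play_rows([
  [0.35, -0.38, 0, 0.14, 0.7],
  [0.35, -0.38, 0, 0.14, 0.7],
  [0, 0, -0.5, 0, 0.7],
  [0, 0, -0.5, 0, 0.7],
  [0, 0, 0, 0, 0.7],
])

```text
clock: 2.23
tcp_pos: [0.571, 0.059, 0.14]
eef_rot: [[0.995, 0.095, -0.005], [0.095, -0.995, -0.001], [-0.005, 0.001, -1.0]]
wrist_force: [-1.3, -0.1, -1.1]
finger_gap: 0.0598
gripper_force: 0.0
```

Emit:
play_rows([
  [-0.22, -0.11, -0.7, 0.05, 0.58],
  [0, 0, -0.7, 0, 0.58],
  [0, 0, -0.7, 0, 0.58],
  [0, 0, -0.7, 0, 0.58],
  [0, 0, 0, 0, 0.58],
])

```text
clock: 2.65
tcp_pos: [0.5615, 0.0544, 0.0277]
eef_rot: [[0.995, 0.101, -0.007], [0.101, -0.995, -0.002], [-0.007, 0.002, -1.0]]
wrist_force: [-0.6, -0.9, -0.2]
finger_gap: 0.0495
gripper_force: 0.0
```

Emit:
play_rows([
  [0, 0, -0.2, 0, 0.58],
  [0, 0, -0.15, 0, 0.58],
  [0, 0, -0.1, 0, 0.58],
  [0, 0, 0, 0, 0.58],
  [0, 0, 0, 0, 0.58],
])

```text
clock: 3.07
tcp_pos: [0.5649, 0.0549, 0.0142]
eef_rot: [[0.995, 0.101, 0.001], [0.101, -0.995, 0.0], [0.001, -0.0, -1.0]]
wrist_force: [-0.8, 0.1, -0.2]
finger_gap: 0.0492
gripper_force: 0.0
```

Emit:
play_rows([
  [0, 0, -0.1, 0, 0.58],
  [0, 0, -0.1, 0, 0.58],
  [0, 0, -0.1, 0, 0.58],
  [0, 0, 0, 0, 0.58],
  [0, 0, 0, 0, 0.58],
])

```text
clock: 3.48
tcp_pos: [0.5642, 0.0545, 0.0009]
eef_rot: [[0.995, 0.101, -0.001], [0.1, -0.995, -0.0], [-0.001, 0.0, -1.0]]
wrist_force: [-0.0, -0.5, 0.4]
finger_gap: 0.0497
gripper_force: 0.0
```

No contact yet, so I'll close.

Emit:
play_rows([
  [0, 0, 0, 0, 0.4],
  [0, 0, 0, 0, 0.2],
  [0, 0, 0, 0, 0],
  [0, 0, 0, 0, 0],
  [0, 0, 0, 0, 0],
])

```text
clock: 3.9
tcp_pos: [0.5645, 0.0546, 0.0017]
eef_rot: [[0.995, 0.101, 0.0], [0.101, -0.995, 0.0], [0.0, 0.0, -1.0]]
wrist_force: [-2.4, -0.6, 6.5]
finger_gap: 0.0373
gripper_force: 59.8
```

Emit:
play_rows([
  [-0.05, -0.005, 0, 0, 0],
  [-0.08, -0.008, 0, 0, 0],
  [-0.1, -0.01, 0, 0, 0],
  [-0.1, -0.01, 0, 0, 0],
  [-0.1, -0.01, 0, 0, 0],
])

```text
clock: 4.32
tcp_pos: [0.5496, 0.0539, 0.002]
eef_rot: [[0.995, 0.101, 0.005], [0.101, -0.995, 0.002], [0.005, -0.001, -1.0]]
wrist_force: [7.8, 0.9, -2.0]
finger_gap: 0.0372
gripper_force: 60.2
```

Emit:
play_rows([
  [-0.1, -0.01, 0, 0, 0],
  [-0.1, -0.01, 0, 0, 0],
  [-0.1, -0.01, 0, 0, 0],
  [-0.1, -0.01, 0, 0, 0],
  [-0.1, -0.01, 0, 0, 0],
])

```text
clock: 4.73
tcp_pos: [0.5309, 0.0525, 0.0025]
eef_rot: [[0.995, 0.102, 0.007], [0.102, -0.995, 0.003], [0.007, -0.002, -1.0]]
wrist_force: [9.4, 1.0, -1.9]
finger_gap: 0.0371
gripper_force: 60.3
```

Run:
```python
from h import *
shot('scene','s2.png'); f=shot('wrist','w2.png')
cv2.imwrite('pics/both2.png',np.hstack([cv2.imread('pics/s2.png')[150:350,150:400],cv2.imread('pics/w2.png')[0:200,150:450]]))
```

```text
(no output)
```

View pics/both2.png

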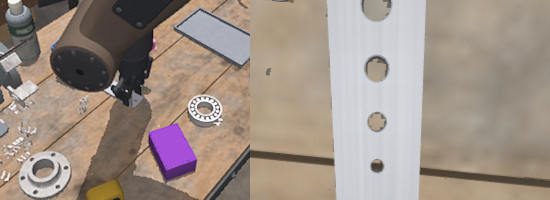

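The scene crop is mostly hidden by the arm. The wrist crop shows the gauge held straight between the fingers, with holes at about (376,10) to (376,165), and it is sliding. I'll continue the pull.

Emit:
play_rows([
  [-0.1, -0.01, 0, 0, 0],
  [-0.1, -0.01, 0, 0, 0],
  [-0.1, -0.01, 0, 0, 0],
  [-0.1, -0.01, 0, 0, 0],
  [-0.1, -0.01, 0, 0, 0],
])

```text
clock: 5.25
tcp_pos: [0.5075, 0.0492, 0.0017]
eef_rot: [[0.995, 0.101, 0.001], [0.101, -0.995, 0.001], [0.002, -0.0, -1.0]]
wrist_force: [5.6, 0.2, 3.2]
finger_gap: 0.0371
gripper_force: 61.2
```

Emit:
play_rows([
  [-0.1, -0.01, 0, 0, 0],
  [-0.1, -0.01, 0, 0, 0],
  [-0.1, -0.01, 0, 0, 0],
  [-0.1, -0.01, 0, 0, 0],
  [-0.1, -0.01, 0, 0, 0],
])

```text
clock: 5.67
tcp_pos: [0.4875, 0.0472, 0.0017]
eef_rot: [[0.995, 0.101, 0.001], [0.101, -0.995, 0.0], [0.001, -0.0, -1.0]]
wrist_force: [5.1, 1.0, 5.3]
finger_gap: 0.037
gripper_force: 61.3
```

Emit:
play_rows([
  [-0.1, -0.01, 0, 0, 0],
  [-0.1, -0.01, 0, 0, 0],
  [-0.1, -0.01, 0, 0, 0],
  [-0.1, -0.01, 0, 0, 0],
  [0, 0, 0, 0, 0],
])

```text
clock: 6.08
tcp_pos: [0.4708, 0.0454, 0.0017]
eef_rot: [[0.995, 0.101, 0.001], [0.101, -0.995, 0.0], [0.001, -0.0, -1.0]]
wrist_force: [2.6, 2.1, 8.1]
finger_gap: 0.0373
gripper_force: 61.6
```

Emit:
play_rows([
  [0, 0, 0, 0, 0.65],
  [0, 0, 0, 0, 0.65],
  [0, 0, 0, 0, 0.65],
  [0, 0, 0.5, 0, 0.65],
  [0, 0, 1, 0, 0.65],
])

```text
clock: 6.5
tcp_pos: [0.4671, 0.0434, 0.0577]
eef_rot: [[0.995, 0.099, -0.01], [0.099, -0.995, -0.005], [-0.011, 0.004, -1.0]]
wrist_force: [2.3, 0.3, 0.1]
finger_gap: 0.0559
gripper_force: 0.0
```

Emit:
play_rows([
  [0, 0, 1, 0, 0.65],
  [0, 0, 1, 0, 0.65],
  [0, 0, 0.5, 0, 0.65],
  [0, 0, 0, 0, 0.65],
  [0, 0, 0, 0, 0.65],
])

```text
clock: 6.92
tcp_pos: [0.471, 0.0453, 0.1621]
eef_rot: [[0.995, 0.1, 0.001], [0.1, -0.995, 0.001], [0.001, -0.001, -1.0]]
wrist_force: [-0.8, 0.4, -0.3]
finger_gap: 0.0557
gripper_force: 0.0
```

Run:
```python
from h import *
shot('wrist','w3.png'); shot('top','t3.png'); print(r.read_state()['tcp_pos'])
cv2.imwrite('pics/both3.png',np.hstack([cv2.imread('pics/w3.png'),cv2.resize(cv2.imread('pics/t3.png')[110:250,200:280],None,fx=3,fy=3)])[:, :800])
```

```text
[0.47001933 0.04488443 0.1601828 ]
```

View pics/both3.png

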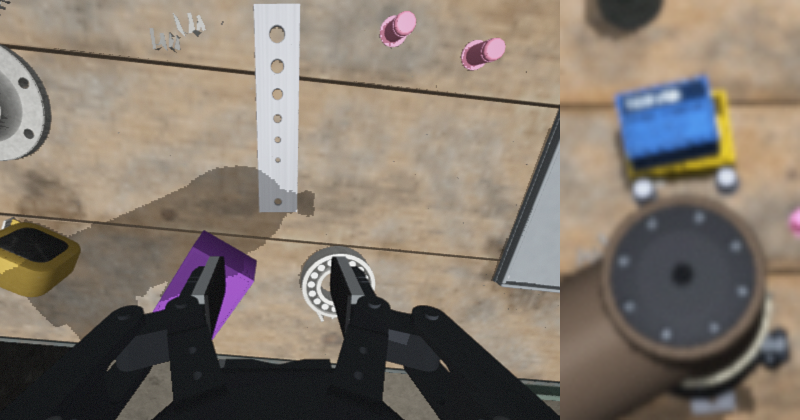

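The wrist view shows the whole gauge clear of the stack: near corners at (259,212) and (298,211), far corners at (253,3) and (299,4). The top view shows the stack still standing behind the dogs.

Run:
```python
from h import *
f=dict(np.load('pics/w3.png.npz'))
p=np.array([ray(f,uv,.006) for uv in((259,212),(298,211),(253,3),(299,4))]); n=p[:2].mean(0);q=p[2:].mean(0)
print(p,np.linalg.norm(q-n),(n+q)/2,np.degrees(np.arctan2(*(q-n)[1::-1])))
```

```text
[[0.44821591 0.06190566 0.006     ]
 [0.45350998 0.02073702 0.006     ]
 [0.6377826  0.08257807 0.006     ]
 [0.6410293  0.04287916 0.006     ]] 0.18975441165524864 [0.54513445 0.05202498 0.006     ] 6.4776545378350985
```

Emit:
play_rows([
  [0.93, 0.09, 0, 0.1, 0.65],
  [0.93, 0.09, 0, 0, 0.65],
  [0, 0, -0.9, 0, 0.58],
  [0, 0, -0.9, 0, 0.58],
  [0, 0, -0.9, 0, 0.58],
])

```text
clock: 7.43
tcp_pos: [0.5448, 0.052, 0.0503]
eef_rot: [[0.994, 0.108, -0.002], [0.108, -0.994, -0.001], [-0.002, 0.001, -1.0]]
wrist_force: [0.4, 0.3, 0.2]
finger_gap: 0.0491
gripper_force: 0.0
```

Emit:
play_rows([
  [0, 0, -0.5, 0, 0.58],
  [0, 0, -0.3, 0, 0.58],
  [0, 0, -0.2, 0, 0.58],
  [0, 0, 0, 0, 0.58],
  [0, 0, 0, 0, 0.58],
])

```text
clock: 7.85
tcp_pos: [0.5451, 0.0523, 0.0126]
eef_rot: [[0.994, 0.109, -0.002], [0.109, -0.994, -0.001], [-0.002, 0.001, -1.0]]
wrist_force: [-0.2, 0.5, -0.6]
finger_gap: 0.0496
gripper_force: 0.0
```

Emit:
play_rows([
  [0, 0, -0.15, 0, 0.58],
  [0, 0, -0.13, 0, 0.58],
  [0, 0, 0, 0, 0.58],
  [0, 0, 0, 0, 0.3],
  [0, 0, 0, 0, 0],
])

```text
clock: 8.27
tcp_pos: [0.5457, 0.0526, 0.0028]
eef_rot: [[0.994, 0.109, 0.0], [0.109, -0.994, 0.0], [0.0, -0.0, -1.0]]
wrist_force: [-1.6, 0.1, 2.7]
finger_gap: 0.0366
gripper_force: 59.6
```

Emit:
play_rows([
  [0, 0, 0, 0, 0],
  [0, 0, 0, 0, 0],
  [0, 0, 0, 0, 0],
  [0, 0, 0, 0, 0],
  [0, 0, 0, 0, 0],
])

```text
clock: 8.68
tcp_pos: [0.5457, 0.0526, 0.0028]
eef_rot: [[0.994, 0.109, 0.001], [0.109, -0.994, 0.0], [0.001, -0.0, -1.0]]
wrist_force: [-2.0, 0.3, 5.9]
finger_gap: 0.0366
gripper_force: 59.8
```

Emit:
play_rows([
  [0, 0, 0.3, 0, 0],
  [0, 0, 0.6, 0, 0],
  [0, 0, 0.7, 0, 0],
  [0, 0, 0.6, 0, 0],
  [0, 0, 0, 0, 0],
])

```text
clock: 9.1
tcp_pos: [0.5484, 0.0535, 0.0949]
eef_rot: [[0.994, 0.11, 0.007], [0.11, -0.994, 0.002], [0.008, -0.002, -1.0]]
wrist_force: [0.9, 0.7, -1.0]
finger_gap: 0.0365
gripper_force: 60.5
```

Emit:
play_rows([
  [-0.05, -0.3, 0, 0, 0],
  [-0.1, -0.6, 0, -0.2, 0],
  [-0.1, -0.7, 0, -0.2, 0],
  [-0.1, -0.7, 0, -0.2, 0],
  [-0.1, -0.7, 0, -0.2, 0],
])

```text
clock: 9.52
tcp_pos: [0.5261, -0.069, 0.0889]
eef_rot: [[0.999, 0.039, -0.002], [0.039, -0.999, -0.0], [-0.002, -0.0, -1.0]]
wrist_force: [0.7, 0.5, -2.6]
finger_gap: 0.0362
gripper_force: 60.5
```

Emit:
play_rows([
  [-0.1, -0.7, 0, -0.2, 0],
  [-0.1, -0.7, 0, -0.2, 0],
  [-0.1, -0.7, 0, -0.2, 0],
  [-0.1, -0.7, 0, -0.2, 0],
  [-0.1, -0.7, 0, 0, 0],
])

```text
clock: 9.93
tcp_pos: [0.506, -0.209, 0.0888]
eef_rot: [[0.999, -0.032, -0.002], [-0.032, -0.999, 0.001], [-0.002, -0.0, -1.0]]
wrist_force: [1.2, -0.1, -2.4]
finger_gap: 0.0364
gripper_force: 60.5
```

Emit:
play_rows([
  [-0.1, -0.7, 0, 0, 0],
  [0, -0.6, 0, 0, 0],
  [0, -0.3, 0, 0, 0],
  [0, 0, 0, 0, 0],
  [0, 0, 0, 0, 0],
])

```text
clock: 10.35
tcp_pos: [0.5026, -0.2718, 0.0889]
eef_rot: [[0.999, -0.032, -0.002], [-0.032, -0.999, 0.001], [-0.002, -0.001, -1.0]]
wrist_force: [-0.2, 0.9, -2.3]
finger_gap: 0.0362
gripper_force: 60.5
```

Run:
```python
from h import *
f=shot('wrist','w4.png'); print(r.read_state()['tcp_pos'])
for X in((.6159,-.2196,.014),(.6139,-.3425,.014),(.5025,-.278,.004)): print(proj(f,X))
```

```text
[ 0.50284161 -0.2712044   0.08920883]
[191.80112632  61.29249324]
[377.23863868  58.05649016]
[283.73559398 214.9336003 ]
```

View pics/w4.png

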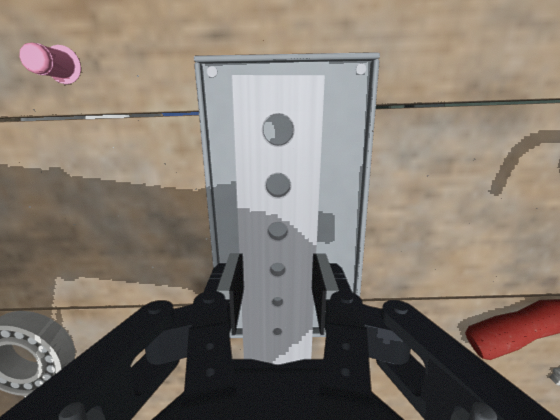

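The wrist view shows the gauge over the tray. The tray's far corners are at (195,58) and (379,54), within about 3 px of prediction. I'll lower it.

Emit:
play_rows([
  [0.05, -0.2, -0.5, 0, 0],
  [0, 0, -0.5, 0, 0],
  [0, 0, -0.4, 0, 0],
  [0, 0, -0.2, 0, 0],
  [0, 0, 0, 0, 0],
])

```text
clock: 10.82
tcp_pos: [0.5043, -0.2782, 0.0241]
eef_rot: [[1.0, -0.029, -0.004], [-0.029, -1.0, 0.001], [-0.004, -0.001, -1.0]]
wrist_force: [0.8, -0.4, -1.9]
finger_gap: 0.0362
gripper_force: 60.5
```

Emit:
play_rows([
  [0, 0, -0.12, 0, 0],
  [0, 0, -0.1, 0, 0],
  [0, 0, -0.1, 0, 0],
  [0, 0, 0, 0, 0],
  [0, 0, 0, 0, 0],
])

```text
clock: 11.23
tcp_pos: [0.5057, -0.2795, 0.0135]
eef_rot: [[1.0, -0.03, 0.0], [-0.03, -1.0, -0.0], [0.0, 0.0, -1.0]]
wrist_force: [0.3, -0.8, -2.5]
finger_gap: 0.0364
gripper_force: 60.6
```

Emit:
play_rows([
  [0, 0, -0.05, 0, 0],
  [0, 0, -0.05, 0, 0],
  [0, 0, -0.04, 0, 0],
  [0, 0, 0, 0, 0],
  [0, 0, 0, 0, 0],
])

```text
clock: 11.65
tcp_pos: [0.5055, -0.2795, 0.0076]
eef_rot: [[1.0, -0.03, -0.0], [-0.03, -1.0, 0.0], [-0.0, -0.0, -1.0]]
wrist_force: [-0.1, 0.3, -2.2]
finger_gap: 0.0365
gripper_force: 60.6
```

Emit:
play_rows([
  [0, 0, -0.02, 0, 0],
  [0, 0, -0.02, 0, 0],
  [0, 0, 0, 0, 0],
  [0, 0, 0, 0, 0],
  [0, 0, 0, 0, 0],
])

```text
clock: 12.07
tcp_pos: [0.5058, -0.2796, 0.0068]
eef_rot: [[1.0, -0.03, 0.001], [-0.03, -1.0, -0.0], [0.001, 0.0, -1.0]]
wrist_force: [-2.3, 1.4, 6.2]
finger_gap: 0.0364
gripper_force: 62.3
```

Contact with the tray floor (6 N), so I'll release and lift.

Emit:
play_rows([
  [0, 0, 0, 0, 0.2],
  [0, 0, 0, 0, 0.6],
  [0, 0, 0, 0, 0.6],
  [0, 0, 0, 0, 0.6],
  [0, 0, 0.2, 0, 0.6],
])

```text
clock: 12.48
tcp_pos: [0.5047, -0.2792, 0.013]
eef_rot: [[1.0, -0.03, -0.002], [-0.03, -1.0, 0.001], [-0.002, -0.001, -1.0]]
wrist_force: [0.6, 0.6, -0.3]
finger_gap: 0.0511
gripper_force: 0.0
```

Emit:
play_rows([
  [0, 0, 0.6, 0, 0.6],
  [0, 0, 0.9, 0, 0.6],
  [0, 0, 0.9, 0, 0.6],
  [0, 0, 0.9, 0, 0.6],
  [0, 0, 0, 0, 0.6],
])

```text
clock: 12.9
tcp_pos: [0.5096, -0.281, 0.1545]
eef_rot: [[1.0, -0.029, 0.011], [-0.029, -1.0, -0.004], [0.011, 0.004, -1.0]]
wrist_force: [1.2, -1.0, 1.2]
finger_gap: 0.0513
gripper_force: 0.0
```

Run:
```python
from h import *
f=shot('wrist','w5.png'); shot('scene','s5.png'); print(r.read_state()['tcp_pos'])
cv2.imwrite('pics/both5.png',np.hstack([cv2.imread('pics/w5.png')[:, 100:450],cv2.imread('pics/s5.png')[:,100:550]]))
```

```text
[ 0.50675365 -0.27970299  0.14867026]
```

View pics/both5.png

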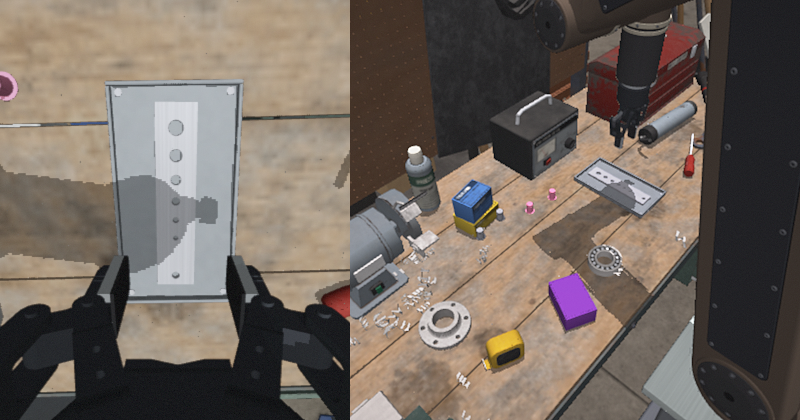

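The gauge lies flat and centred in the tray, at about (176,190). The stack stands at (475,205), the bystanders are where they were, and the gripper is clear.

```bash
python3 -c "
from workcell import r
print(r.job_done())"
```

```text
the job is handed in; nothing more can be done
None
```

I slid the gauge clear of the stack, set it down flat in the tray and released it; the last pictures show both cartons standing and nothing else moved, and the job is handed in (no verdict was returned).

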